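Drive the stuck adapter out of a centrifuge bucket

TASK

A plastic tube adapter is stuck in the centrifuge bucket that is clamped mouth down in the knock-out stand: take the drift with the longest shank out of the rack, find the hole in the clamp bar with its nose and press the adapter out, steadily and without ramming, until the drift's collar bears firmly on the bar and the adapter has dropped into the stand's tray. Then hang the drift back in a hole of the rack, touching the adapter with nothing but the drift and leaving everything else where it is.

Things in the scene. Friction and masses are not known exactly. Their poses are not given: they have to be found in the camera images.
- stand: fixed aluminium knock-out stand: tray 130 x 124 mm, rim 18 mm, rubber floor 8 mm above the table; two cheeks on its y sides carry a plate (z 48 to 58 mm), open towards x and -x below it. On the plate the bucket stands mouth down, held by a steel clamp bar (42 x 159 x 10 mm, along the stand's y) with wing nuts on two studs at y = +-52 mm, up to 146 mm high. Origin at the table on the bucket's axis, z up
- stand_top (a point): the point of the bucket's axis at the level of the clamp bar's top face, 130 mm above the table, x and y as the stand's. The bar's 16 mm drift hole (1 mm clearance round a shank, 1 mm chamfer) is NOT exactly here: the bar's slots let it sit up to 3.5 mm off in x and 6 mm in y, which no reading tells; look or feel for it. The bar is rigid, the collar finally bears on its top face
- bucket: fixed aluminium centrifuge bucket on the stand, mouth down: 48 mm wide, flange 58 mm, 66 mm tall. Origin at the centre of its mouth, 54 mm above the table, z up. Its base, on top under the clamp bar, is 8 mm thick with a wide 29 mm hole; below it the bore is 32 mm wide
- adapter: the stuck adapter: white plastic cylinder 31 mm wide, 34 mm long, closed end up, about 45 g, its top 28 to 34 mm below the clamp bar's top face. Origin at the centre of its underside, z up. Its rubber rings hold it with a hidden 6 to 18 N until its top is about 60 to 63 mm below that face; then it drops through the mouth into the tray, where it may stand or lie
- adapter_mid (a point): the middle of the stuck adapter, on its axis 17 mm above its underside
- drift_long: drift: steel shank 14 mm thick, flat nose 11 mm wide with a 1.5 mm bevel; collar 30 mm wide, 6 mm thick; above it a round grey handle, 18 mm thick, 70 mm long; 0.15 kg. Origin on the axis at the collar's underside, z up along the handle (handle from z = 6 to 76 mm). Hangs upright in the rack by its collar. THE LONG ONE: shank 64 mm below the collar
- drift_long_tip (a point): the centre of the long drift's nose, 64 mm below its collar, its z as the drift's
- drift_mid: drift: steel shank 14 mm thick, flat nose 11 mm wide with a 1.5 mm bevel; collar 30 mm wide, 6 mm thick; above it a round grey handle, 18 mm thick, 70 mm long; 0.15 kg. Origin on the axis at the collar's underside, z up along the handle (handle from z = 6 to 76 mm). Hangs upright in the rack by its collar. Shank only 46 mm; not to be moved
- drift_short: drift: steel shank 14 mm thick, flat nose 11 mm wide with a 1.5 mm bevel; collar 30 mm wide, 6 mm thick; above it a round grey handle, 18 mm thick, 70 mm long; 0.15 kg. Origin on the axis at the collar's underside, z up along the handle (handle from z = 6 to 76 mm). Hangs upright in the rack by its collar. Shank only 30 mm; not to be moved
- rack: fixed white plastic rack: base 75 x 200 mm, top plate 64 x 190 mm, its top face 80 mm above the table, 6 mm thick, with three 18 mm through holes in a row along the rack's y axis, 60 mm apart, in which the three drifts hang in any order. Origin at the table under the middle hole, z up
- rack_hole0 (a point): centre of rack hole 0 on the top face, 60 mm to the rack's -y side
- rack_hole1 (a point): centre of rack hole 1 on the top face, in the middle
- rack_hole2 (a point): centre of rack hole 2 on the top face, 60 mm to the rack's +y side
- spare_adapter: a second, loose plastic adapter (31 mm diameter, 34 mm tall) standing on the table, not to be moved; origin at the centre of its underside
- spare_bucket: a second centrifuge bucket standing mouth up on the table (58 mm across the flange, 66 mm tall), not to be moved; origin at the centre of its underside
- reagent: white reagent bottle, 64 mm diameter, 130 mm tall, not to be moved; origin at the centre of its underside
- jar: low amber jar, 60 mm diameter, 75 mm tall, not to be moved; origin at the centre of its underside
- beaker: clear beaker, 72 mm across the rim, 85 mm tall, not to be moved; origin at the centre of its underside
- tipbox: grey pipette tip box, 85 x 125 x 57 mm, not to be moved; origin at the centre of its underside

How it is judged:
On the way, in this order (a step that is already met when the one before it is completed fails the run):
1. the long drift's nose is through the clamp bar's hole while the adapter is still stuck (z of drift_long_tip in the frame of stand_top below -0.012 m and horizontal distance between drift_long_tip and stand_top below 0.01 m and z of adapter_mid in the frame of stand above 0.06 m), for 0.1 s.
2. the long drift's collar bears on the clamp bar (within 1.5 mm, pressing with more than 5 N) and the adapter is out in the tray (z of drift_long in the frame of stand_top below 0.0015 m and horizontal distance between drift_long and stand_top below 0.01 m and z of adapter_mid in the frame of stand below 0.032 m and horizontal distance between adapter_mid and stand below 0.055 m and contact force between drift_long and stand above 5 N), for 0.1 s.
At the end, for the whole second after the job is handed in: the adapter lies or stands at rest in the stand's tray (its middle lower than 32 mm above the table and within 55 mm of the stand's axis), and the long drift hangs at rest, released and upright, in a hole of the rack (within 5 mm of the hole's axis, its collar within 3 mm of the plate) (z of adapter_mid in the frame of stand below 0.032 m and horizontal distance between adapter_mid and stand below 0.055 m and ((horizontal distance between drift_long and rack_hole0 below 0.005 m and z of drift_long in the frame of rack_hole0 below 0.003 m) or (horizontal distance between drift_long and rack_hole1 below 0.005 m and z of drift_long in the frame of rack_hole1 below 0.003 m) or (horizontal distance between drift_long and rack_hole2 below 0.005 m and z of drift_long in the frame of rack_hole2 below 0.003 m)) and angle between drift_long's own z axis and vertical below 0.1 rad and linear speed of each of adapter, drift_long below 0.02 m/s); the robot touches nothing.
It fails at once if the drift is rammed against the stand or what it carries (more than 45 N) (contact force between drift_long and stand above 45 N).
It fails at once if the drift is rammed against the adapter (more than 60 N) (contact force between drift_long and adapter above 60 N).
It fails at once if the gripper or arm touches the adapter (contact force between any of the fingers, the arm and adapter above 0.5 N).
It fails at once if one of the other drifts is taken or pushed (15 mm) (distance of any of drift_mid, drift_short from where it was at the start of the episode above 0.015 m).
It fails at once if a bystander is moved (30 mm) (distance of any of spare_adapter, spare_bucket, reagent, jar, beaker, tipbox from where it was at the start of the episode above 0.03 m).
It also fails if it takes over 72 s, if anything falls off the work surface, if the arm or the gripper's body presses on something with over 40 N, if the wrist force passes 120 N, or if a joint passes its speed limit or range.

ROBOT

A 6-joint arm with a two-finger parallel gripper is mounted at the origin on the work surface. World frame = base frame: x ahead of the robot, y to its left, z up, the work surface at z = 0. Lengths are in m, angles in rad, forces in N, time in s.
With the tool pointing down it reaches from about 0.325 to 0.85 m from the base axis. Payload 4.4 kg.
Tool frame: the origin (TCP) lies at the very end of the fingers, on their centre line; the grasp point (between the pads) lies 19 mm behind it; y points along the fingers, z is the direction in which the jaws open and shut, and the axes are right-handed (so a half turn about y gives the same grasp; the last joint's range is limited). The gripper opens to 94 mm and grips with 3 to 60 N. Pads are 16 mm wide; open, the fingers measure 119 mm over their backs; the gripper's body (75 mm by 177 mm) begins 78 mm behind the grasp point.
Start: joints at [-1.456, 0.207, 1.542, -0, 1.393, -0.15], TCP at [0.15, -0.555, 0.205] pointing down, gripper open.
Joint ranges: [-2.73, 2.73], [-0.86, 2.22], [0.23, 2.46], [-1.11, 4.25], [0.08, 2.63], [-2.82, 2.82]. Speed limits (rad/s): [2.79, 2.79, 3.14, 3.14, 3.14, 3.14].

INTERFACE

Orientations are given as a 3x3 rotation matrix whose columns are the frame's x, y, z axes.
In Python, from rig import status, camera, ticket, look_for, masks_of, tip_of gives the robot as it stands.
- The arm moves only by the tool step_arm, never from a script. Its argument "deltas" is a list of rows, each a list of 7 numbers: the shift along the world's x, y, z as a fraction of full scale, then the turn, a rotation vector about the world's x, y, z as a fraction of full scale, then the closure, from 0 (fully open) to 1 (shut). A call has 1 to 5 rows; each row shifts and turns the commanded pose from where the row before left it; what a row does not reach is not made up. Full scale, the value 1, is 0.4 m for a shift and 60 degrees for a turn. A row lasts 1/12 s, in which the tool goes at most 41.7 mm and 7.16 degrees, less where a joint would pass 70% of its speed; a pose out of reach is approached as far as the arm can. A call with a number of a shift or a turn outside -1 to 1 is refused whole. A call with a gripper value outside its range is refused whole. The fingers move at their own pace and stop on an object; "force" is the grip in N (left out, the last holds). Time passes only in rows, so rows that do not move let the fingers close. It gives the time, the measured TCP pose, the force and the opening at its end, in the units of the state.
- status.read_state(): the state, without advancing time (a new reading comes with each control period).
- camera(name): name is "scene" or "top"; returns a dict with "pixels" (480x640x3 uint8, blue, green, red), "K" (3x3 intrinsics, pixels), "R" (3x3) and "t" (3): a world point X has camera coordinates R X + t. Camera axes: x right, y down, z forward; pixel columns grow to the right and rows downward; lengths in m; the calibration is good to about 2 mm. A picture is of the moment at which its call begins. There is no depth.
- ticket.close_job(): hands the job in, once; it reports no verdict.
Trained networks look in a picture, given as the dict that the camera call returned (one of the last four; its "shot" number tells which), for a name from the list of things; names that differ only in an ending like _2 or _b are one class to them, and where a whole thing is asked for, a point or a joint stands for the part that bears it (a point fixed in the world has none). Each returns a list of dicts, best first, with "score" (0 to 1); they miss things now and then, are a little off and sometimes report something else, mostly with a low value. They report only what shows in the picture. A call takes as long as a camera call.
- look_for(query, picture): "centre" ([x, y, z] in m, in the coordinates of the camera as it stood for that picture, good to about 4 mm: the middle of the surface that is visible of it).
- masks_of(query, picture): "region" (480x640 bool, what is visible of it).
- tip_of(query, picture): "centre" ([x, y, z] in m, in the coordinates of the camera as it stood for that picture, good to about 4 mm: a listed point, or the origin of a listed thing).
The state is a dict: "clock": time; "joint_positions": joint angles; "qvel": joint speeds; "effort": joint torques, N m; "tcp_pos": TCP position; "tool_rot": TCP orientation; "wrist_force": force on the tool from outside, world axes, zero at the start; "wrist_torque": the same for the moment, N m; "finger_gap": finger opening in m.
Only numpy, scipy, OpenCV 4.12 (cv2) and the standard library are available. Lean on these libraries where they do the work, as an engineer would, in place of code of your own. Each camera call takes 0.05 s, during which the arm holds its last target.

## Working session

There is one attempt and no reset: what is moved stays moved. The work goes in short steps, Python scripts to look and compute and a tool call to move; the robot and the scene stay as the last step left them, time stands still between calls to the robot, and variables do not carry over. Pictures are saved under pics/ and viewed, and the job is handed in when it is done.

Besides the shell and the picture viewer there is one more tool, called after "Call:" in YAML: its name, and indented under it one key for each argument. step_arm: Moves the arm, as the interface text tells. Shift numbers are shares of 0.4 m and turn numbers shares of 60 degrees, none past 1 either way. Its arguments: {"type":"object","properties":{"deltas":{"type":"array","items":{"type":"array","items":{"type":"number","minimum":-1,"maximum":1}}},"force":{"type":"number"}},"required":["deltas"]}

```bash
ls; mkdir -p pics; python3 - <<'E'
from rig import status,camera,look_for,tip_of
import cv2,numpy as np
s=status.read_state();print({k:np.round(v,3).tolist() for k,v in s.items()})
for n in ["scene","top"]:
    p=camera(n);cv2.imwrite(f"pics/{n}0.png",p["pixels"]);print(n,np.round(p["K"],1).tolist(),np.round(p["R"],3).tolist(),np.round(p["t"],3).tolist())
    w=lambda c:np.round(p["R"].T@(np.array(c)-p["t"]),4).tolist()
    for q in ["stand","stand_top","drift_long","drift_long_tip","drift_mid","drift_short","rack","rack_hole0","rack_hole1","rack_hole2","adapter","bucket","spare_adapter","spare_bucket","reagent","jar","beaker","tipbox"]:
        print(q,[(round(d["score"],2),w(d["centre"])) for d in tip_of(q,p)[:3]])
E
```

```text
pics
{'clock': 0.0, 'joint_positions': [-1.456, 0.207, 1.543, -0.0, 1.394, -0.15], 'qvel': [0.0, -0.001, 0.0, 0.0, 0.002, 0.0], 'effort': [0.002, -37.087, -28.142, 0.07, 0.036, -0.0], 'tcp_pos': [0.15, -0.554, 0.204], 'tool_rot': [[-0.965, -0.0, 0.262], [-0.262, 0.002, -0.965], [-0.0, -1.0, -0.002]], 'wrist_force': [-0.126, 0.234, -0.211], 'wrist_torque': [-0.014, -0.05, 0.004], 'finger_gap': 0.094}
scene [[438.5, 0.0, 316.5], [0.0, 438.5, 241.3], [0.0, 0.0, 1.0]] [[0.766, 0.643, -0.01], [0.415, -0.507, -0.755], [-0.491, 0.574, -0.655]] [-0.384, -0.2, 1.338]
stand [(0.83, [0.4671, 0.2305, -0.0015])]
stand_top [(0.68, [0.4668, 0.2268, 0.1351])]
drift_long [(0.83, [0.4738, -0.1796, 0.081])]
drift_long_tip [(0.8, [0.4781, -0.1819, 0.0182]), (0.22, [0.7217, -0.272, -0.0009])]
drift_mid [(0.71, [0.4711, -0.3018, 0.0815]), (0.27, [0.4551, -0.4507, 0.0003])]
drift_short [(0.65, [0.4723, -0.2427, 0.0821]), (0.53, [0.7262, 0.2236, -0.0003])]
rack [(0.72, [0.4772, -0.2395, 0.0003])]
rack_hole0 [(0.88, [0.4743, -0.3025, 0.0816]), (0.87, [0.476, -0.1806, 0.0819]), (0.66, [0.4766, -0.2397, 0.0767
[... 1172 characters left out ...]
, 0.0778]), (0.64, [0.4643, 0.2276, 0.0051])]
rack_hole1 [(0.93, [0.4734, -0.2407, 0.0797]), (0.82, [0.4701, -0.2997, 0.0778]), (0.64, [0.4643, 0.2276, 0.0051])]
rack_hole2 [(0.93, [0.4734, -0.2407, 0.0797]), (0.82, [0.4701, -0.2997, 0.0778]), (0.64, [0.4643, 0.2276, 0.0051])]
adapter [(0.41, [0.4617, 0.2277, 0.068])]
bucket [(0.55, [0.4632, 0.2298, 0.0561])]
spare_adapter [(0.45, [0.4422, 0.0063, -0.001]), (0.43, [0.4705, -0.2419, 0.0781])]
spare_bucket [(0.97, [0.6967, 0.0111, -0.0015]), (0.51, [0.4435, 0.0049, -0.0021])]
reagent [(0.57, [0.7204, 0.2258, -0.0017])]
jar [(0.69, [0.4524, -0.4515, -0.0004])]
beaker [(0.82, [0.7463, -0.118, -0.0053])]
tipbox [(0.78, [0.7248, -0.2714, 0.0015])]
```

View pics/scene0.png

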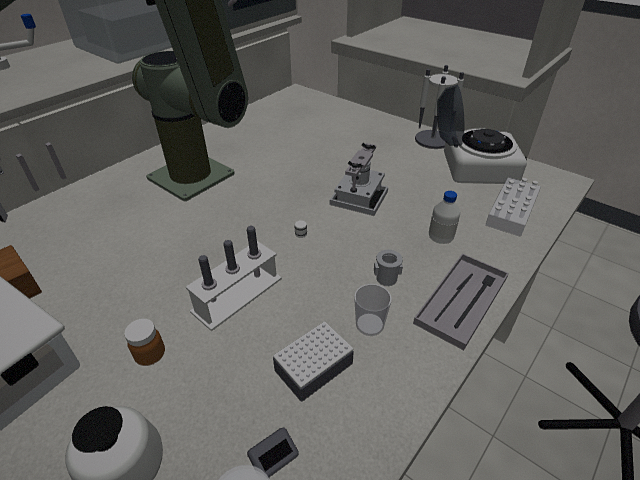

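View pics/top0.png

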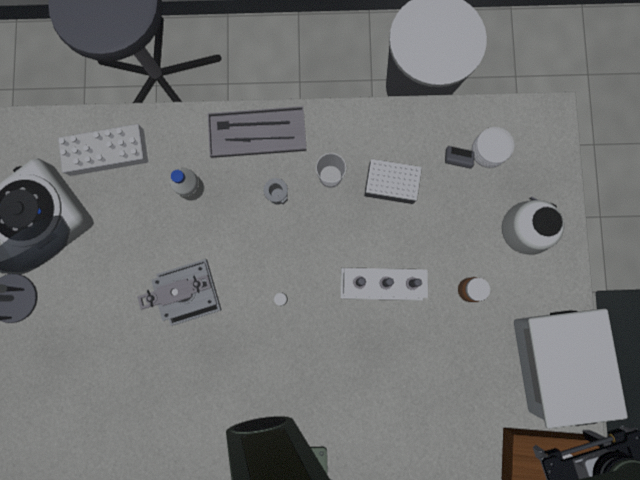

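```bash
python3 - <<'E'
import cv2
a=cv2.imread("pics/scene0.png");b=cv2.imread("pics/top0.png")
cv2.imwrite("pics/crop_rack.png",cv2.resize(a[190:400,120:320],None,fx=3.5,fy=2.8,interpolation=cv2.INTER_CUBIC)[:600,:800])
cv2.imwrite("pics/crop_bar.png",cv2.resize(b[200:300,140:280],None,fx=5.6,fy=5.6,interpolation=cv2.INTER_CUBIC))
E
```

```text
(no output)
```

View pics/crop_rack.png

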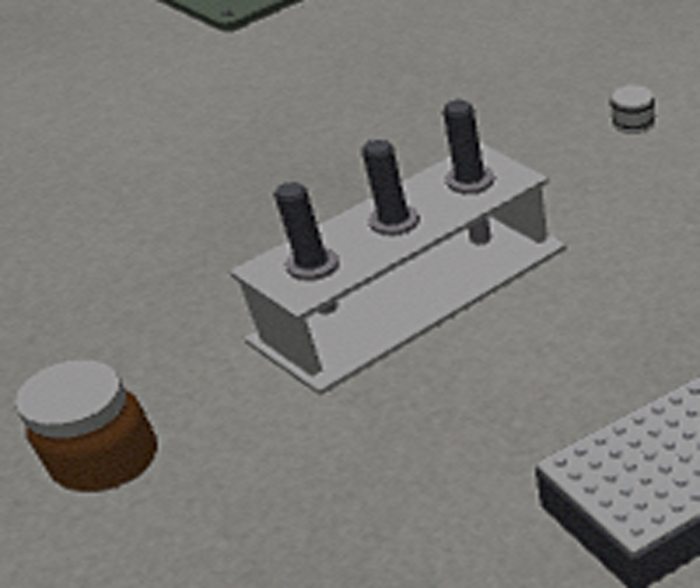

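View pics/crop_bar.png

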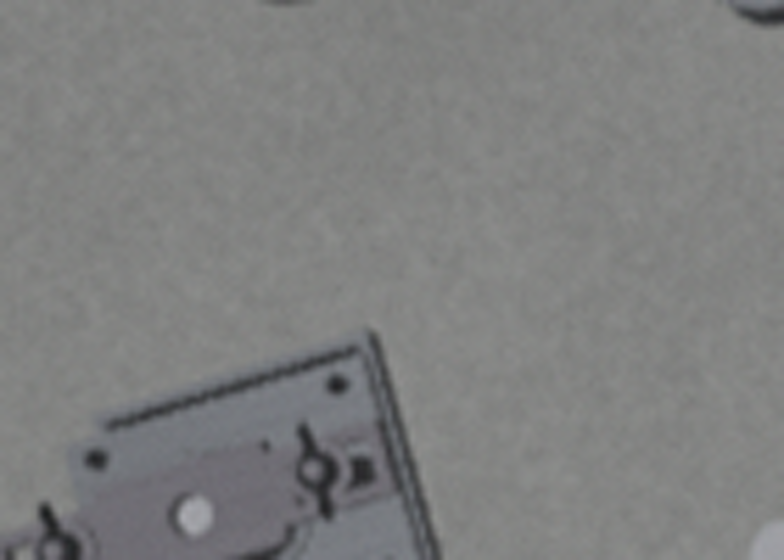

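The long shank shows at about (256,270) in the scene view, which is the drift nearest the stand, so the y≈-0.18 drift is the long one. The adapter shows white through the bar hole at about (174,292) in the top view. Next I'll refine the hole and handle positions.

```bash
python3 - <<'E'
import cv2,numpy as np
a=cv2.imread("pics/scene0.png");b=cv2.imread("pics/top0.png")
c1=cv2.resize(b[255:330,135:225],None,fx=8,fy=8,interpolation=cv2.INTER_CUBIC)
c2=cv2.resize(a[135:215,320:400],None,fx=7,fy=7,interpolation=cv2.INTER_CUBIC)
cv2.imwrite("pics/c1.png",np.clip(c1*1.6,0,255).astype(np.uint8));cv2.imwrite("pics/c2.png",np.clip(c2*1.6,0,255).astype(np.uint8))
c3=cv2.resize(b[255:310,335:435],None,fx=8,fy=8,interpolation=cv2.INTER_CUBIC)
cv2.imwrite("pics/c3.png",np.clip(c3*1.3,0,255).astype(np.uint8))
E
```

```text
(no output)
```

View pics/c1.png

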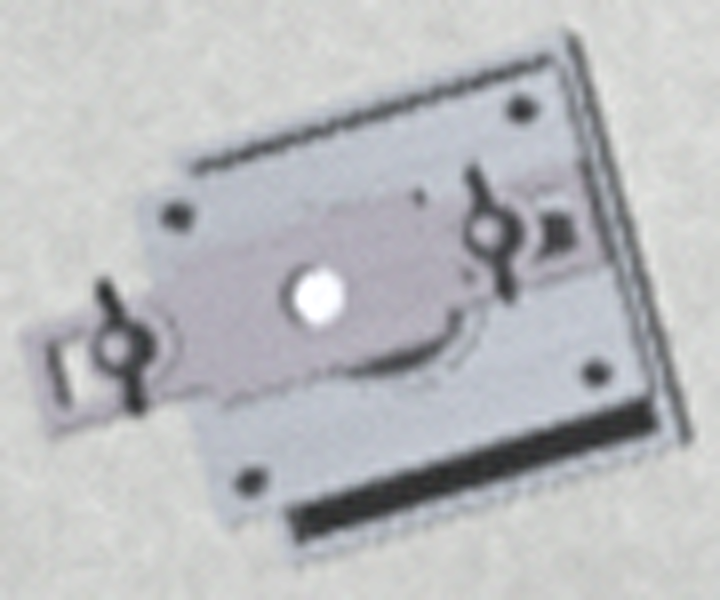

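View pics/c2.png

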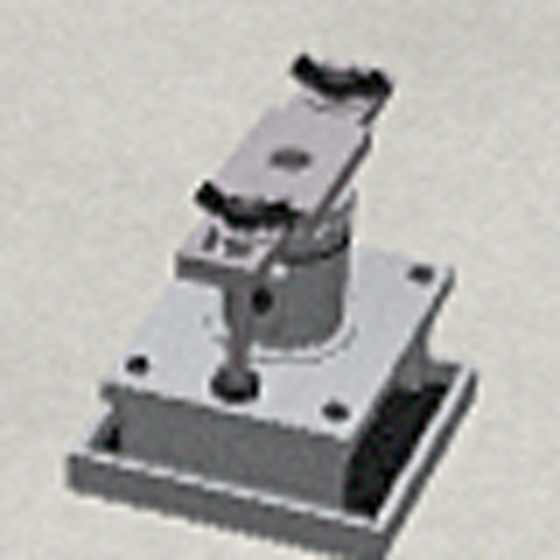

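View pics/c3.png

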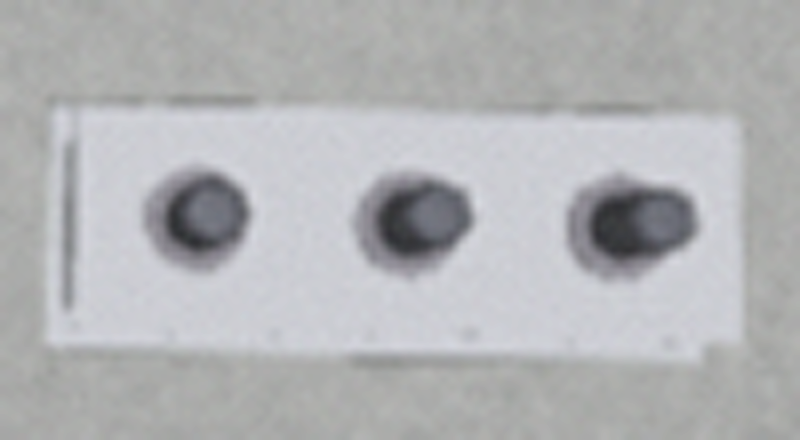

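```bash
cat > h.py <<'E'
import numpy as np
def ray(p,u,v,z):
    d=p["R"].T@np.linalg.inv(p["K"])@np.array([u,v,1.]);c=-p["R"].T@p["t"]
    return c+d*(z-c[2])/d[2]
def proj(p,X):
    q=p["K"]@(p["R"]@np.array(X)+p["t"]);return q[:2]/q[2]
E
python3 - <<'E'
from rig import camera
from h import *
t=camera("top");s=camera("scene")
f=lambda x,y,x0,y0,k:(x0+(x+.5)/k-.5,y0+(y+.5)/k-.5)
print("bar top",ray(t,*f(313,296,135,255,8),.13),"scene",ray(s,*f(290,158,320,135,7),.13))
print("stud R",ray(t,*f(493,233,135,255,8),.14),"stud L",ray(t,*f(122,350,135,255,8),.14))
for n,(c,h) in dict(long=((202,218),(212,208)),mid=((410,224),(440,213)),short=((624,228),(665,216))).items():
    print(n,ray(t,*f(*c,335,255,8),.086),ray(t,*f(*h,335,255,8),.156))
sc=lambda x,y:(120+(x+.5)/3.5-.5,190+(y+.5)/2.8-.5)
print("scene long top",ray(s,*sc(459,106),.156),"collar",ray(s,*sc(470,178),.086))
E
```

```text
bar top [0.46294564 0.22956578 0.13      ] scene [0.46353698 0.22960675 0.13      ]
stud R [0.47850344 0.17783932 0.14      ] stud L [0.44945435 0.27820654 0.14      ]
long [ 0.47554807 -0.18035291  0.086     ] [ 0.47579514 -0.17819807  0.156     ]
mid [ 0.47238746 -0.23918347  0.086     ] [ 0.47295792 -0.23878042  0.156     ]
short [ 0.46975314 -0.2996614   0.086     ] [ 0.47067454 -0.29851253  0.156     ]
scene long top [ 0.47831819 -0.17957839  0.156     ] collar [ 0.47876978 -0.1811482   0.086     ]
```

Call:
step_arm:
  deltas:
    - [0.0627,0.072,0,0,0,0.119,0]
    - [0.0627,0.072,0,0,0,0.119,0]
    - [0.0627,0.072,0,0,0,0.119,0]
    - [0.0627,0.072,0,0,0,0.119,0]
    - [0.0627,0.072,0,0,0,0.119,0]
  force: 55

```text
clock: 2.42
tcp_pos: [0.2767, -0.4096, 0.2056]
tool_rot: [[-0.627, 0.0, 0.779], [-0.779, -0.0, -0.627], [0.0, -1.0, 0.0]]
wrist_force: [0.2, -0.3, 0.4]
finger_gap: 0.0942
```

Call:
step_arm:
  deltas:
    - [0.0627,0.072,0,0,0,0.119,0]
    - [0.0627,0.072,0,0,0,0.119,0]
    - [0.0627,0.072,0,0,0,0.119,0]
    - [0.0627,0.072,0,0,0,0.119,0]
    - [0.0627,0.072,0,0,0,0.119,0]

```text
clock: 2.83
tcp_pos: [0.4023, -0.2654, 0.2058]
tool_rot: [[-0.054, 0.001, 0.999], [-0.999, -0.001, -0.054], [0.001, -1.0, 0.001]]
wrist_force: [0.3, 0.2, -0.1]
finger_gap: 0.0937
```

Call:
step_arm:
  deltas:
    - [0.062,0.0715,0,0,0,0.052,0]
    - [0.062,0.0715,0,0,0,0,0]
    - [0.06,0.0715,0,0,0,0,0]
    - [0,0,-0.04,0,0,0,0]
    - [0,0,0,0,0,0,0]

```text
clock: 3.25
tcp_pos: [0.4745, -0.1785, 0.1873]
tool_rot: [[-0.001, -0.004, 1.0], [-1.0, 0.002, -0.001], [-0.002, -1.0, -0.004]]
wrist_force: [-0.7, 0.2, -0.2]
finger_gap: 0.0944
```

```bash
python3 - <<'E'
from rig import status,camera
import cv2,numpy as np
print(status.read_state()["tcp_pos"])
a=camera("scene");b=camera("top")
cv2.imwrite("pics/s1.png",cv2.resize(a["pixels"][140:340,170:370],None,fx=3,fy=3,interpolation=cv2.INTER_CUBIC))
E
```

```text
[ 0.47448192 -0.17852918  0.18730879]
```

View pics/s1.png

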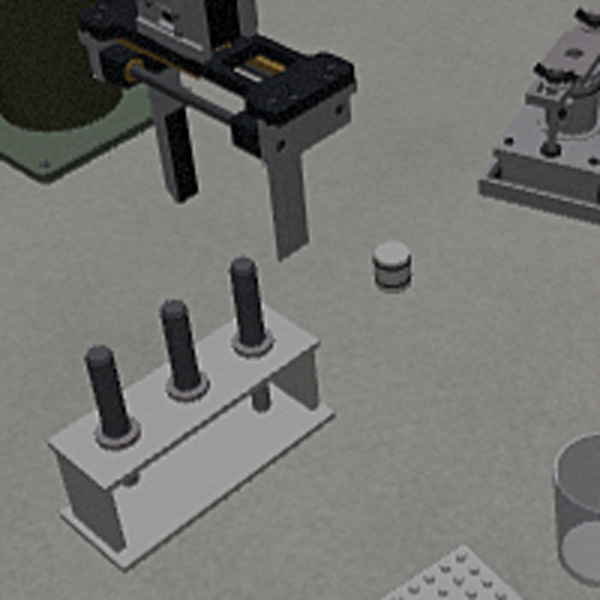

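The open fingers straddle the long drift: tips at about (183,200) and (290,258) in the crop, handle top at (243,262) midway between them. Descending to grasp.

Call:
step_arm:
  deltas:
    - [0.004,-0.002,-0.057,0,0,0,0]
    - [0,0,-0.057,0,0,0,0]
    - [0,0,-0.057,0,0,0,0]
    - [0,0,0,0,0,0,0]
    - [0,0,0,0,0,0,1]
  force: 55

```text
clock: 3.77
tcp_pos: [0.4752, -0.1826, 0.1207]
tool_rot: [[-0.008, -0.002, 1.0], [-1.0, 0.001, -0.008], [-0.001, -1.0, -0.002]]
wrist_force: [-0.3, -0.1, -0.4]
finger_gap: 0.0898
```

Call:
step_arm:
  deltas:
    - [0,0,0,0,0,0,1]
    - [0,0,0,0,0,0,1]
    - [0,0,0,0,0,0,1]
    - [0,0,0,0,0,0,1]
    - [0,0,0,0,0,0,1]

```text
clock: 4.18
tcp_pos: [0.477, -0.1823, 0.122]
tool_rot: [[-0.005, 0.001, 1.0], [-1.0, -0.001, -0.005], [0.001, -1.0, 0.001]]
wrist_force: [-0.2, 0.4, -1.1]
finger_gap: 0.0574
```

Call:
step_arm:
  deltas:
    - [0,0.005,0,0,0,0,1]
    - [0,0,0,0,0,0,1]
    - [0,0,0,0,0,0,1]
    - [0,0,0,0,0,0,1]
    - [0,0,0,0,0,0,1]

```text
clock: 4.6
tcp_pos: [0.4764, -0.1799, 0.121]
tool_rot: [[-0.005, -0.0, 1.0], [-1.0, 0.0, -0.005], [-0.0, -1.0, -0.0]]
wrist_force: [-0.5, -0.2, -0.6]
finger_gap: 0.0242
```

Call:
step_arm:
  deltas:
    - [0,0,0,0,0,0,1]
    - [0,0,0,0,0,0,1]
    - [0,0,0,0,0,0,1]
    - [0,0,0,0,0,0,1]
    - [0,0,0,0,0,0,1]

```text
clock: 5.02
tcp_pos: [0.4764, -0.1799, 0.1209]
tool_rot: [[-0.005, -0.0, 1.0], [-1.0, 0.0, -0.005], [-0.0, -1.0, -0.0]]
wrist_force: [-1.0, 0.0, 0.1]
finger_gap: 0.017
```

```bash
python3 - <<'E'
from rig import status
import numpy as np
s=status.read_state();print({k:np.round(s[k],4).tolist() for k in ["clock","tcp_pos","wrist_force","wrist_torque","finger_gap"]})
E
```

```text
{'clock': 5.0167, 'tcp_pos': [0.4764, -0.1799, 0.1209], 'wrist_force': [-1.0283, 0.0055, 0.0726], 'wrist_torque': [-0.0508, -0.018, -0.0037], 'finger_gap': 0.017}
```

Call:
step_arm:
  deltas:
    - [0,0,0.025,0,0,0,1]
    - [0,0,0.075,0,0,0,1]
    - [0,0,0.09,0,0,0,1]
    - [0,0,0.1,0,0,0,1]
    - [0,0,0.1,0,0,0,1]

```text
clock: 5.43
tcp_pos: [0.4758, -0.1796, 0.2788]
tool_rot: [[-0.005, -0.001, 1.0], [-1.0, 0.001, -0.005], [-0.001, -1.0, -0.001]]
wrist_force: [0.4, 0.0, -1.9]
finger_gap: 0.0168
```

Call:
step_arm:
  deltas:
    - [0,0.04,0,0,0,0,1]
    - [0,0.08,0,0,0,0,1]
    - [0,0.08,0,0,0,0,1]
    - [0,0.08,0,0,0,0,1]
    - [0,0.08,0,0,0,0,1]

```text
clock: 5.85
tcp_pos: [0.4762, -0.0347, 0.2778]
tool_rot: [[-0.006, 0.001, 1.0], [-1.0, -0.0, -0.006], [0.0, -1.0, 0.001]]
wrist_force: [0.4, 0.1, -2.3]
finger_gap: 0.0174
```

```bash
python3 - <<'E'
from rig import status,camera,tip_of
import cv2,numpy as np
s=status.read_state();print({k:np.round(s[k],4).tolist() for k in ["clock","tcp_pos","tool_rot","wrist_force","wrist_torque","finger_gap"]})
for n in ["scene","top"]:
    p=camera(n)
    cv2.imwrite(f"pics/{n}2.png",p["pixels"])
    w=lambda c:np.round(p["R"].T@(np.array(c)-p["t"]),4).tolist()
    for q in ["drift_long","drift_long_tip"]:
        print(n,q,[(round(d["score"],2),w(d["centre"])) for d in tip_of(q,p)[:3]])
E
```

```text
{'clock': 5.85, 'tcp_pos': [0.4762, -0.0347, 0.2778], 'tool_rot': [[-0.0062, 0.0007, 1.0], [-1.0, -0.0001, -0.0062], [0.0001, -1.0, 0.0007]], 'wrist_force': [0.3899, 0.1095, -2.2638], 'wrist_torque': [-0.0049, -0.1147, 0.0221], 'finger_gap': 0.0174}
scene drift_long [(0.91, [0.4726, -0.0354, 0.2367]), (0.34, [0.7245, 0.2271, 0.0008])]
scene drift_long_tip [(0.9, [0.4786, -0.0367, 0.1772])]
top drift_long []
top drift_long_tip [(0.45, [0.474, -0.2399, 0.0783])]
```

View pics/scene2.png

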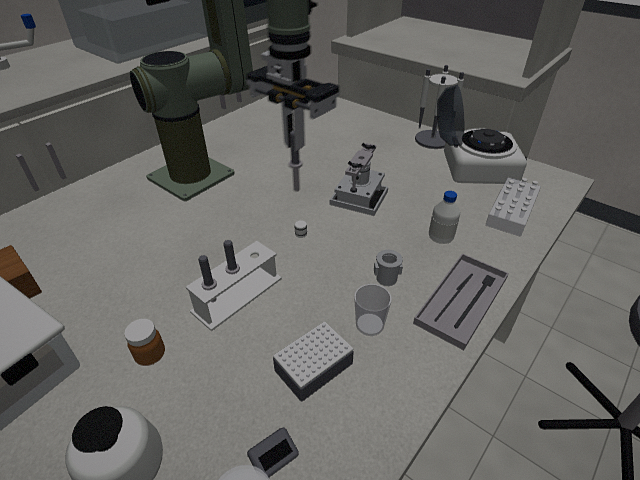

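The long drift hangs upright from the gripper, nose at about (296,190), and the empty rack hole shows at about (256,254). On to the stand.

Call:
step_arm:
  deltas:
    - [-0.01,0.09,0,0,0,0.006,1]
    - [-0.01,0.095,0,0,0,0,1]
    - [-0.01,0.095,0,0,0,0,1]
    - [-0.0025,0.095,0,0,0,0,1]
    - [0,0.095,0,0,0,0,1]

```text
clock: 6.57
tcp_pos: [0.4636, 0.1522, 0.2773]
tool_rot: [[-0.002, 0.0, 1.0], [-1.0, -0.0, -0.002], [0.0, -1.0, 0.0]]
wrist_force: [0.6, 0.3, -1.5]
finger_gap: 0.0172
```

Call:
step_arm:
  deltas:
    - [0,0.095,0,0,0,0,1]
    - [0,0.07,0,0,0,0,1]
    - [0,0.025,0,0,0,0,1]
    - [0,0,0,0,0,0,1]
    - [0,0,0,0,0,0,1]

```text
clock: 6.98
tcp_pos: [0.4639, 0.2268, 0.2768]
tool_rot: [[0.0, -0.001, 1.0], [-1.0, -0.001, 0.0], [0.001, -1.0, -0.001]]
wrist_force: [-0.2, 0.2, -1.1]
finger_gap: 0.0175
```

```bash
python3 - <<'E'
from rig import status,camera,tip_of
import cv2,numpy as np
from h import *
s=status.read_state();print({k:np.round(s[k],4).tolist() for k in ["clock","tcp_pos","tool_rot","wrist_force","wrist_torque","finger_gap"]})
for n,r in dict(scene=(60,220,300,440),top=(230,350,120,280)).items():
    p=camera(n)
    cv2.imwrite(f"pics/{n}3.png",p["pixels"])
    cv2.imwrite(f"pics/{n}3c.png",np.clip(1.5*cv2.resize(p["pixels"][r[0]:r[1],r[2]:r[3]],None,fx=5 if n=="top" else 3.7,fy=5 if n=="top" else 3.7,interpolation=cv2.INTER_CUBIC),0,255).astype("uint8"))
    w=lambda c:np.round(p["R"].T@(np.array(c)-p["t"]),4).tolist()
    for q in ["drift_long","drift_long_tip"]:
        print(n,q,[(round(d["score"],2),w(d["centre"])) for d in tip_of(q,p)[:3]])
E
```

```text
{'clock': 6.9833, 'tcp_pos': [0.4639, 0.2268, 0.2768], 'tool_rot': [[0.0002, -0.0005, 1.0], [-1.0, -0.0015, 0.0002], [0.0015, -1.0, -0.0005]], 'wrist_force': [-0.1505, 0.2173, -1.0582], 'wrist_torque': [-0.077, -0.0612, -0.005], 'finger_gap': 0.0175}
scene drift_long [(0.59, [0.4633, 0.2296, 0.2364])]
scene drift_long_tip [(0.89, [0.4658, 0.2262, 0.1734]), (0.48, [0.465, 0.2313, 0.0565])]
top drift_long [(0.56, [0.4631, 0.2271, 0.2347]), (0.4, [0.7206, 0.2231, -0.0019])]
top drift_long_tip [(0.62, [0.4631, 0.2237, 0.1699]), (0.44, [0.6988, 0.0099, 0.0045]), (0.2, [0.4713, -0.2971, 0.082])]
```

View pics/scene3c.png

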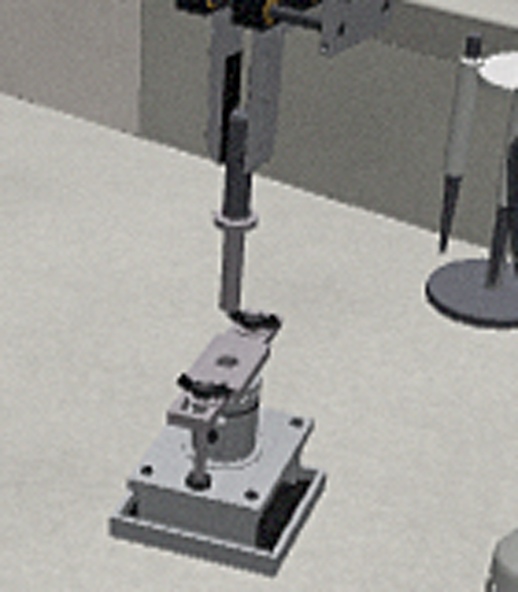

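View pics/top3c.png

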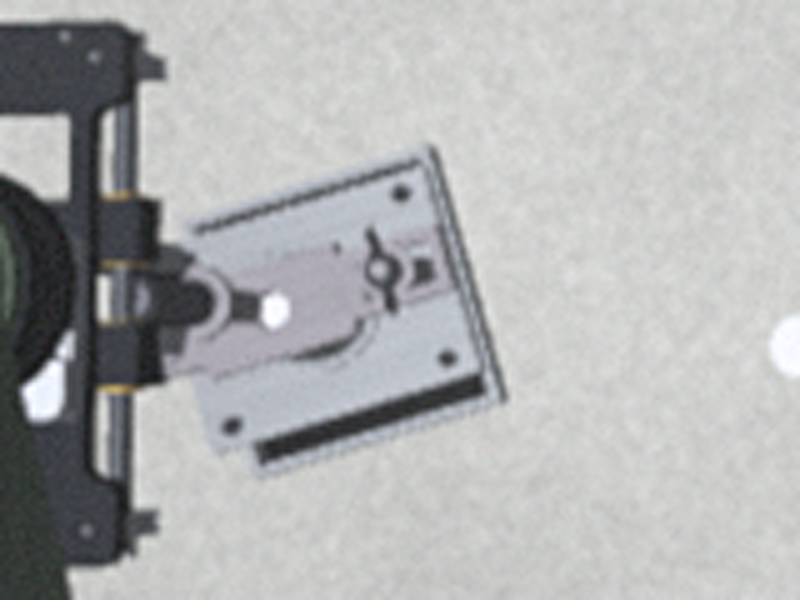

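Both views show the nose about 40 mm above the bar; in the top crop it's just left of the hole at (273,310). I'll lower it to about 8 mm above and compare again.

Call:
step_arm:
  deltas:
    - [-0.0015,0.007,-0.04,0,0,0,1]
    - [0,0,-0.045,0,0,0,1]
    - [0,0,0,0,0,0,1]
    - [0,0,0,0,0,0,1]

```text
clock: 7.62
tcp_pos: [0.4621, 0.2301, 0.2422]
tool_rot: [[0.0, -0.003, 1.0], [-1.0, -0.001, 0.0], [0.001, -1.0, -0.003]]
wrist_force: [-0.6, 0.4, -0.8]
finger_gap: 0.0171
```

```bash
python3 - <<'E'
from rig import status,camera,tip_of
import cv2,numpy as np
from h import *
s=status.read_state();T=s["tcp_pos"];print({k:np.round(s[k],4).tolist() for k in ["clock","tcp_pos","wrist_force"]})
for n,r in dict(scene=(110,190,320,400),top=(260,320,140,220)).items():
    p=camera(n)
    k=7 if n=="scene" else 9
    im=np.clip(1.6*cv2.resize(p["pixels"][r[0]:r[1],r[2]:r[3]],None,fx=k,fy=k,interpolation=cv2.INTER_CUBIC),0,255).astype("uint8")
    cv2.imwrite(f"pics/{n}4.png",im)
    print(n,"tip pred",(proj(p,[T[0],T[1],T[2]-.105])-[r[2],r[0]])*k,"hole",(proj(p,[.4632,.2296,.13])-[r[2],r[0]])*k)
E
```

```text
{'clock': 7.6167, 'tcp_pos': [0.4621, 0.2301, 0.2422], 'wrist_force': [-0.6167, 0.3888, -0.7531]}
scene tip pred [285.69193354 311.51054481] hole [286.26036591 329.72010335]
top tip pred [292.2296786  287.13374551] hole [303.05514321 283.01352212]
```

View pics/scene4.png

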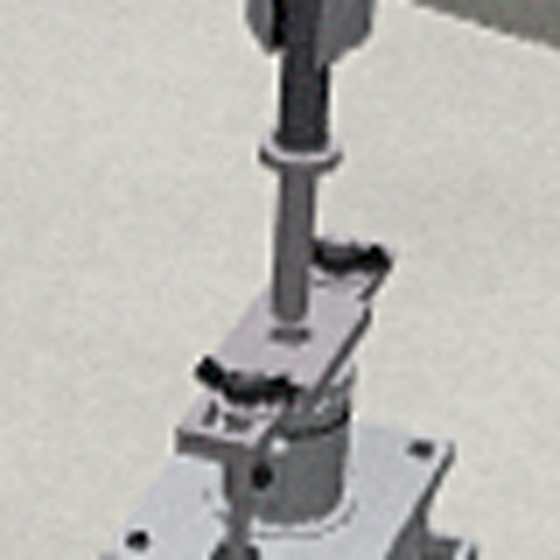

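View pics/top4.png

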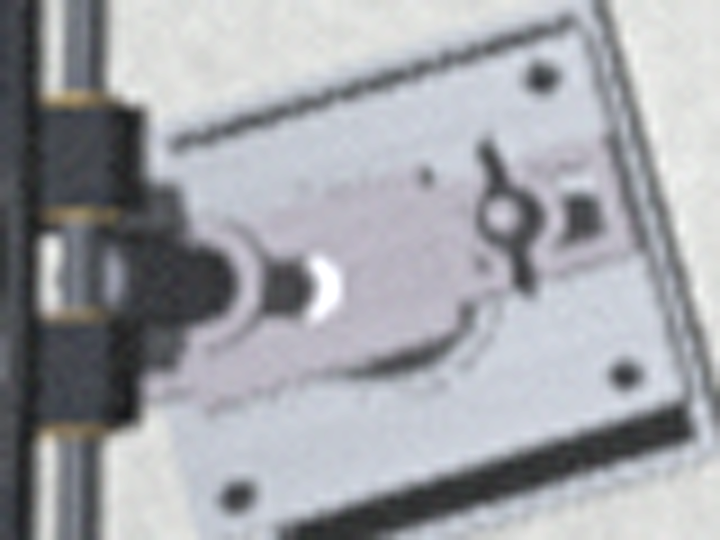

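The views agree to about 1 mm. The nose looks about 1 mm too far towards +y: in the top view its right edge is at 312 and the hole's bright crescent ends at 345. I'll correct that and feel down.

Call:
step_arm:
  deltas:
    - [0,-0.003,-0.0075,0,0,0,1]
    - [0,0,-0.005,0,0,0,1]
    - [0,0,-0.0025,0,0,0,1]
    - [0,0,-0.0025,0,0,0,1]
    - [0,0,0,0,0,0,1]

```text
clock: 8.13
tcp_pos: [0.4628, 0.2296, 0.2359]
tool_rot: [[0.001, -0.0, 1.0], [-1.0, -0.0, 0.001], [0.0, -1.0, -0.0]]
wrist_force: [0.2, -0.3, -1.8]
finger_gap: 0.0169
```

Call:
step_arm:
  deltas:
    - [0,0,-0.0025,0,0,0,1]
    - [0,0,-0.0025,0,0,0,1]
    - [0,0,0,0,0,0,1]

```text
clock: 8.38
tcp_pos: [0.4628, 0.2296, 0.2338]
tool_rot: [[0.001, -0.0, 1.0], [-1.0, -0.0, 0.001], [0.0, -1.0, -0.0]]
wrist_force: [-0.2, -0.4, -1.7]
finger_gap: 0.0173
```

Call:
step_arm:
  deltas:
    - [0,0,-0.0025,0,0,0,1]
    - [0,0,-0.0025,0,0,0,1]
    - [0,0,0,0,0,0,1]

```text
clock: 8.63
tcp_pos: [0.4627, 0.2296, 0.2318]
tool_rot: [[0.001, -0.0, 1.0], [-1.0, -0.0, 0.001], [0.0, -1.0, -0.0]]
wrist_force: [-0.1, 0.0, -1.0]
finger_gap: 0.0172
```

Call:
step_arm:
  deltas:
    - [0,0,-0.0025,0,0,0,1]
    - [0,0,-0.0025,0,0,0,1]
    - [0,0,0,0,0,0,1]

```text
clock: 8.88
tcp_pos: [0.4627, 0.2296, 0.2298]
tool_rot: [[0.001, -0.0, 1.0], [-1.0, -0.0, 0.001], [0.0, -1.0, -0.0]]
wrist_force: [0.3, 0.4, -2.0]
finger_gap: 0.0171
```

Call:
step_arm:
  deltas:
    - [0,0,-0.005,0,0,0,1]
    - [0,0,-0.005,0,0,0,1]
    - [0,0,0,0,0,0,1]

```text
clock: 9.13
tcp_pos: [0.4625, 0.2295, 0.2254]
tool_rot: [[0.001, -0.001, 1.0], [-1.0, -0.0, 0.001], [0.0, -1.0, -0.001]]
wrist_force: [0.1, 0.4, -1.1]
finger_gap: 0.0173
```

Call:
step_arm:
  deltas:
    - [0,0,-0.005,0,0,0,1]
    - [0,0,-0.005,0,0,0,1]
    - [0,0,-0.005,0,0,0,1]
    - [0,0,-0.005,0,0,0,1]
    - [0,0,0,0,0,0,1]

```text
clock: 9.55
tcp_pos: [0.4625, 0.2295, 0.2174]
tool_rot: [[0.001, -0.001, 1.0], [-1.0, -0.0, 0.001], [0.0, -1.0, -0.001]]
wrist_force: [0.3, 0.3, -1.8]
finger_gap: 0.017
```

Call:
step_arm:
  deltas:
    - [0,0,-0.005,0,0,0,1]
    - [0,0,-0.005,0,0,0,1]
    - [0,0,-0.0025,0,0,0,1]
    - [0,0,-0.0025,0,0,0,1]
    - [0,0,0,0,0,0,1]

```text
clock: 9.97
tcp_pos: [0.4627, 0.2296, 0.2118]
tool_rot: [[0.001, -0.0, 1.0], [-1.0, -0.0, 0.001], [0.0, -1.0, -0.0]]
wrist_force: [-0.2, 0.0, -1.7]
finger_gap: 0.0172
```

Call:
step_arm:
  deltas:
    - [0,0,-0.0025,0,0,0,1]
    - [0,0,-0.0025,0,0,0,1]
    - [0,0,-0.0025,0,0,0,1]
    - [0,0,-0.0025,0,0,0,1]
    - [0,0,0,0,0,0,1]

```text
clock: 10.38
tcp_pos: [0.4627, 0.2296, 0.2078]
tool_rot: [[0.001, -0.0, 1.0], [-1.0, -0.0, 0.001], [0.0, -1.0, -0.0]]
wrist_force: [-0.0, 0.1, -2.3]
finger_gap: 0.0172
```

Call:
step_arm:
  deltas:
    - [0,0,-0.0025,0,0,0,1]
    - [0,0,-0.0025,0,0,0,1]
    - [0,0,-0.0025,0,0,0,1]
    - [0,0,-0.0025,0,0,0,1]
    - [0,0,0,0,0,0,1]

```text
clock: 10.8
tcp_pos: [0.4638, 0.2299, 0.2059]
tool_rot: [[0.001, 0.003, 1.0], [-1.0, 0.001, 0.001], [-0.001, -1.0, 0.003]]
wrist_force: [-1.0, -0.3, 4.7]
finger_gap: 0.0172
```

Call:
step_arm:
  deltas:
    - [0,0,-0.0025,0,0,0,1]
    - [0,0,-0.0025,0,0,0,1]
    - [0,0,-0.0025,0,0,0,1]
    - [0,0,0,0,0,0,1]

```text
clock: 11.13
tcp_pos: [0.4638, 0.23, 0.2034]
tool_rot: [[0.001, 0.003, 1.0], [-1.0, 0.001, 0.001], [-0.001, -1.0, 0.003]]
wrist_force: [-1.2, -0.6, 5.7]
finger_gap: 0.0169
```

Call:
step_arm:
  deltas:
    - [0,0,-0.0025,0,0,0,1]
    - [0,0,-0.0025,0,0,0,1]
    - [0,0,-0.0025,0,0,0,1]
    - [0,0,0,0,0,0,1]

```text
clock: 11.47
tcp_pos: [0.4638, 0.23, 0.2003]
tool_rot: [[0.001, 0.003, 1.0], [-1.0, 0.001, 0.001], [-0.001, -1.0, 0.003]]
wrist_force: [-1.6, -0.8, 5.8]
finger_gap: 0.017
```

The adapter is moving at about 7.5 N, so I'll keep pressing steadily.

Call:
step_arm:
  deltas:
    - [0,0,-0.0035,0,0,0,1]
    - [0,0,-0.0035,0,0,0,1]
    - [0,0,-0.0035,0,0,0,1]
    - [0,0,-0.0035,0,0,0,1]
    - [0,0,-0.0035,0,0,0,1]

```text
clock: 11.88
tcp_pos: [0.4639, 0.2301, 0.1939]
tool_rot: [[0.001, 0.003, 1.0], [-1.0, 0.001, 0.001], [-0.001, -1.0, 0.003]]
wrist_force: [-2.7, -0.6, 9.9]
finger_gap: 0.0171
```

Call:
step_arm:
  deltas:
    - [0,0,-0.0035,0,0,0,1]
    - [0,0,-0.0035,0,0,0,1]
    - [0,0,-0.0035,0,0,0,1]
    - [0,0,-0.0035,0,0,0,1]
    - [0,0,-0.0035,0,0,0,1]

```text
clock: 12.3
tcp_pos: [0.4639, 0.2301, 0.1869]
tool_rot: [[0.001, 0.003, 1.0], [-1.0, 0.001, 0.001], [-0.001, -1.0, 0.003]]
wrist_force: [-3.0, 0.0, 9.9]
finger_gap: 0.017
```

Call:
step_arm:
  deltas:
    - [0,0,-0.0035,0,0,0,1]
    - [0,0,-0.0035,0,0,0,1]
    - [0,0,-0.0035,0,0,0,1]
    - [0,0,-0.0025,0,0,0,1]
    - [0,0,0,0,0,0,1]

```text
clock: 12.72
tcp_pos: [0.4637, 0.23, 0.181]
tool_rot: [[0.001, 0.002, 1.0], [-1.0, 0.001, 0.001], [-0.001, -1.0, 0.002]]
wrist_force: [-1.3, -0.1, 6.3]
finger_gap: 0.0168
```

Call:
step_arm:
  deltas:
    - [0,0,-0.0025,0,0,0,1]
    - [0,0,-0.0025,0,0,0,1]
    - [0,0,-0.0025,0,0,0,1]
    - [0,0,-0.0025,0,0,0,1]
    - [0,0,0,0,0,0,1]

```text
clock: 13.13
tcp_pos: [0.4636, 0.23, 0.1769]
tool_rot: [[0.001, 0.002, 1.0], [-1.0, 0.001, 0.001], [-0.001, -1.0, 0.002]]
wrist_force: [-1.1, -0.2, 5.8]
finger_gap: 0.0177
```

Call:
step_arm:
  deltas:
    - [0,0,-0.0025,0,0,0,1]
    - [0,0,-0.0025,0,0,0,1]
    - [0,0,0,0,0,0,1]

```text
clock: 13.38
tcp_pos: [0.4636, 0.23, 0.1749]
tool_rot: [[0.001, 0.002, 1.0], [-1.0, 0.001, 0.001], [-0.001, -1.0, 0.002]]
wrist_force: [-2.4, -1.3, 6.4]
finger_gap: 0.0175
```

Call:
step_arm:
  deltas:
    - [0,0,-0.0025,0,0,0,1]
    - [0,0,-0.0025,0,0,0,1]
    - [0,0,0,0,0,0,1]

```text
clock: 13.63
tcp_pos: [0.4631, 0.2297, 0.1709]
tool_rot: [[0.001, 0.001, 1.0], [-1.0, 0.0, 0.001], [-0.0, -1.0, 0.001]]
wrist_force: [0.3, 0.2, 0.6]
finger_gap: 0.017
```

Call:
step_arm:
  deltas:
    - [0,0,-0.0025,0,0,0,1]
    - [0,0,-0.0025,0,0,0,1]
    - [0,0,0,0,0,0,1]

```text
clock: 13.88
tcp_pos: [0.4632, 0.2298, 0.1708]
tool_rot: [[0.001, 0.001, 1.0], [-1.0, 0.0, 0.001], [-0.0, -1.0, 0.001]]
wrist_force: [-3.9, -0.9, 9.6]
finger_gap: 0.0171
```

Call:
step_arm:
  deltas:
    - [0,0,-0.0025,0,0,0,1]
    - [0,0,-0.0015,0,0,0,1]
    - [0,0,0,0,0,0,1]
    - [0,0,0,0,0,0,1]
    - [0,0,0,0,0,0,1]

```text
clock: 14.3
tcp_pos: [0.4633, 0.2298, 0.1708]
tool_rot: [[0.001, 0.001, 1.0], [-1.0, 0.0, 0.001], [-0.0, -1.0, 0.001]]
wrist_force: [-6.0, -2.1, 18.0]
finger_gap: 0.0169
```

```bash
python3 - <<'E'
from rig import status,camera,tip_of
import cv2,numpy as np
from h import *
s=status.read_state();T=s["tcp_pos"];print({k:np.round(s[k],4).tolist() for k in ["clock","tcp_pos","wrist_force","wrist_torque"]})
for n,r in dict(scene=(110,220,320,400),top=(260,320,140,220)).items():
    p=camera(n)
    k=5
    cv2.imwrite(f"pics/{n}5.png",np.clip(1.6*cv2.resize(p["pixels"][r[0]:r[1],r[2]:r[3]],None,fx=k,fy=k,interpolation=cv2.INTER_CUBIC),0,255).astype("uint8"))
    w=lambda c:np.round(p["R"].T@(np.array(c)-p["t"]),4).tolist()
    for q in ["drift_long","adapter","adapter_mid"]:
        print(n,q,[(round(d["score"],2),w(d["centre"])) for d in tip_of(q,p)[:3]])
E
```

```text
{'clock': 14.3, 'tcp_pos': [0.4633, 0.2298, 0.1708], 'wrist_force': [-6.0195, -2.0672, 18.0194], 'wrist_torque': [-0.4523, 1.3134, -0.0228]}
scene drift_long [(0.62, [0.4621, 0.2282, 0.1305])]
scene adapter []
scene adapter_mid []
top drift_long [(0.52, [0.4613, 0.2342, 0.1296])]
top adapter [(0.7, [0.7208, 0.2257, -0.0016]), (0.49, [0.4725, -0.1793, 0.0782]), (0.3, [0.7465, -0.122, -0.0026])]
top adapter_mid [(0.6, [0.4615, 0.2294, 0.1307])]
```

View pics/scene5.png

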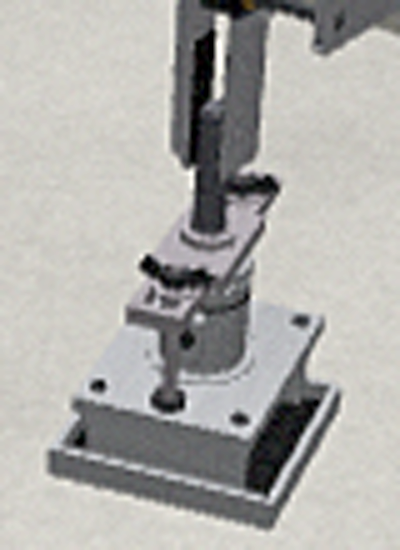

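The collar is flush on the bar at about (207,237) in the crop, with roughly 19 N on it. The pressing force fell off just before seating, so the adapter should have dropped. I'll retract and look.

Call:
step_arm:
  deltas:
    - [0,0,0.01,0,0,0,1]
    - [0,0,0.02,0,0,0,1]
    - [0,0,0.04,0,0,0,1]
    - [0,0,0.05,0,0,0,1]
    - [0,0,0.05,0,0,0,1]

```text
clock: 15.12
tcp_pos: [0.4624, 0.2293, 0.2349]
tool_rot: [[0.001, -0.002, 1.0], [-1.0, -0.001, 0.001], [0.001, -1.0, -0.002]]
wrist_force: [0.1, -0.5, -0.9]
finger_gap: 0.0173
```

Call:
step_arm:
  deltas:
    - [0,0,0.05,0,0,0,1]
    - [0,0,0.06,0,0,0,1]
    - [0,-0.03,0,0,0,0,1]
    - [0,-0.08,0,0,0,0,1]
    - [0,-0.08,0,0,0,0,1]

```text
clock: 15.53
tcp_pos: [0.4624, 0.1527, 0.2781]
tool_rot: [[0.004, -0.001, 1.0], [-1.0, -0.001, 0.004], [0.001, -1.0, -0.001]]
wrist_force: [0.7, 0.2, -2.7]
finger_gap: 0.0174
```

```bash
python3 - <<'E'
from rig import status,camera,tip_of
import cv2,numpy as np
from h import *
s=status.read_state();T=s["tcp_pos"];print({k:np.round(s[k],4).tolist() for k in ["clock","tcp_pos","tool_rot","wrist_force","wrist_torque"]})
ims=[]
for n,r in dict(scene=(130,220,320,400),top=(250,340,135,215)).items():
    p=camera(n);k=5
    ims.append(np.clip(1.8*cv2.resize(p["pixels"][r[0]:r[1],r[2]:r[3]],None,fx=k,fy=k,interpolation=cv2.INTER_CUBIC),0,255).astype("uint8"))
    cv2.imwrite(f"pics/{n}6.png",p["pixels"])
    w=lambda c:np.round(p["R"].T@(np.array(c)-p["t"]),4).tolist()
    for q in ["drift_long","drift_long_tip","adapter","adapter_mid","rack_hole0"]:
        print(n,q,[(round(d["score"],2),w(d["centre"])) for d in tip_of(q,p)[:3]])
cv2.imwrite("pics/s6.png",np.hstack(ims))
E
```

```text
{'clock': 15.5333, 'tcp_pos': [0.4624, 0.1527, 0.2781], 'tool_rot': [[0.0037, -0.0008, 1.0], [-1.0, -0.0008, 0.0037], [0.0008, -1.0, -0.0008]], 'wrist_force': [0.6793, 0.1906, -2.6957], 'wrist_torque': [-0.0619, -0.115, 0.0633]}
scene drift_long [(0.75, [0.4624, 0.1556, 0.2393]), (0.73, [0.4642, 0.2278, 0.1362]), (0.18, [0.4633, 0.2322, 0.001])]
scene drift_long_tip [(0.6, [0.4644, 0.151, 0.1747]), (0.18, [0.7229, -0.2739, -0.0037])]
scene adapter [(0.74, [0.4446, 0.0073, -0.0008]), (0.68, [0.703, 0.0109, 0.0015])]
scene adapter_mid [(0.27, [0.4616, 0.2263, 0.1337])]
scene rack_hole0 [(0.87, [0.4739, -0.2405, 0.078]), (0.8, [0.4749, -0.302, 0.0808]), (0.8, [0.4765, -0.1814, 0.0807])]
top drift_long [(0.72, [0.4625, 0.156, 0.2347]), (0.16, [0.6966, 0.0105, 0.0008])]
top drift_long_tip [(0.56, [0.4722, -0.238, -0.0022]), (0.45, [0.4586, 0.1546, 0.1715])]
top adapter [(0.4, [0.461, 0.1563, 0.2335])]
top adapter_mid []
top rack_hole0 [(0.84, [0.4714, -0.2969, 0.0766]), (0.77, [0.4721, -0.2427, 0.0799])]
```

View pics/s6.png

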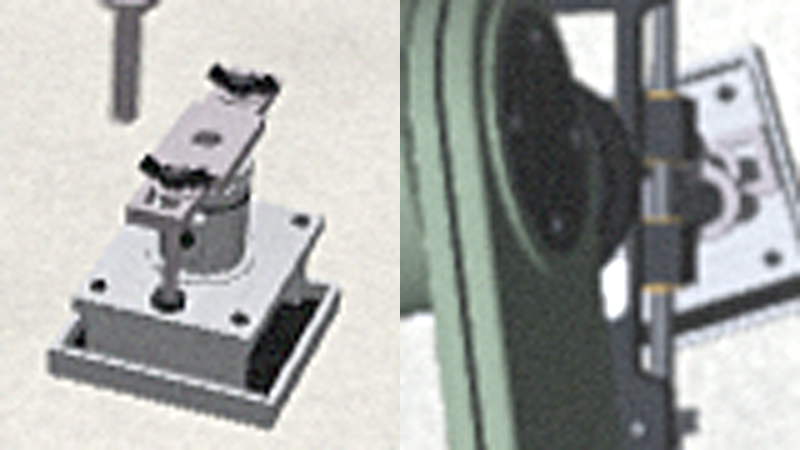

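View pics/top6.png

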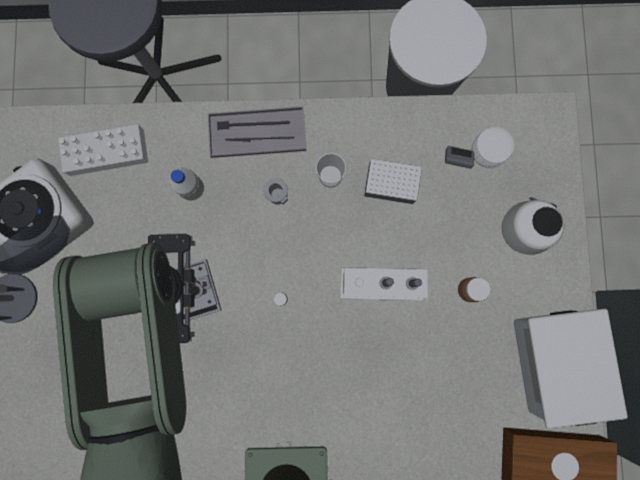

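Call:
step_arm:
  deltas:
    - [0.007,-0.09,0,0,0,0,1]
    - [0.007,-0.095,0,0,0,0,1]
    - [0.007,-0.095,0,0,0,0,1]
    - [0.007,-0.095,0,0,0,0,1]
    - [0.007,-0.095,0,0,0,0,1]

```text
clock: 16.55
tcp_pos: [0.4769, -0.0355, 0.2795]
tool_rot: [[0.002, 0.001, 1.0], [-1.0, -0.0, 0.002], [0.0, -1.0, 0.001]]
wrist_force: [1.2, 0.5, -1.2]
finger_gap: 0.0173
```

```bash
python3 - <<'E'
from rig import status,camera,tip_of
import cv2,numpy as np
from h import *
s=status.read_state();T=s["tcp_pos"];print({k:np.round(s[k],4).tolist() for k in ["clock","tcp_pos","tool_rot","wrist_force","wrist_torque"]})
p=camera("scene");q=camera("top")
e=lambda im,r,k:np.clip(1.4*cv2.resize(im[r[0]:r[1],r[2]:r[3]],None,fx=k,fy=k,interpolation=cv2.INTER_CUBIC),0,255).astype("uint8")
cv2.imwrite("pics/s7.png",np.hstack([e(p["pixels"],(230,280,220,290),8)[:400],]))
cv2.imwrite("pics/t7.png",np.hstack([e(q["pixels"],(255,315,335,385),8),e(q["pixels"],(255,315,150,200),8)]))
for n,c in (("s",p),("t",q)):
    print(n,proj(c,[.4764,-.1799,.08]),"stand hole",proj(c,[.4632,.2296,.13]))
E
```

```text
{'clock': 16.55, 'tcp_pos': [0.4769, -0.0355, 0.2795], 'tool_rot': [[0.0023, 0.0007, 1.0], [-1.0, -0.0001, 0.0023], [0.0001, -1.0, 0.0007]], 'wrist_force': [1.222, 0.5271, -1.1548], 'wrist_torque': [0.0275, -0.1519, -0.0476]}
s [253.87188514 254.52513707] stand hole [360.89433799 157.10287191]
t [359.41999595 281.53594721] stand hole [173.67279369 291.4459469 ]
```

View pics/s7.png

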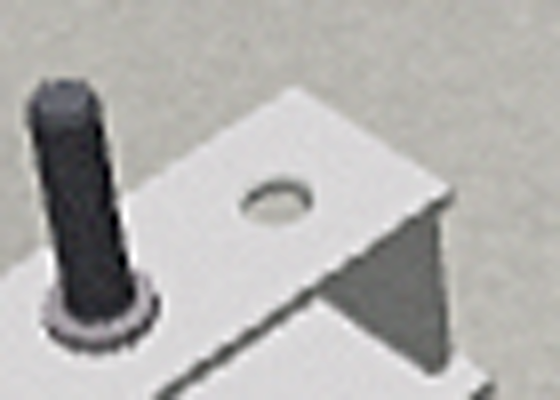

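View pics/t7.png

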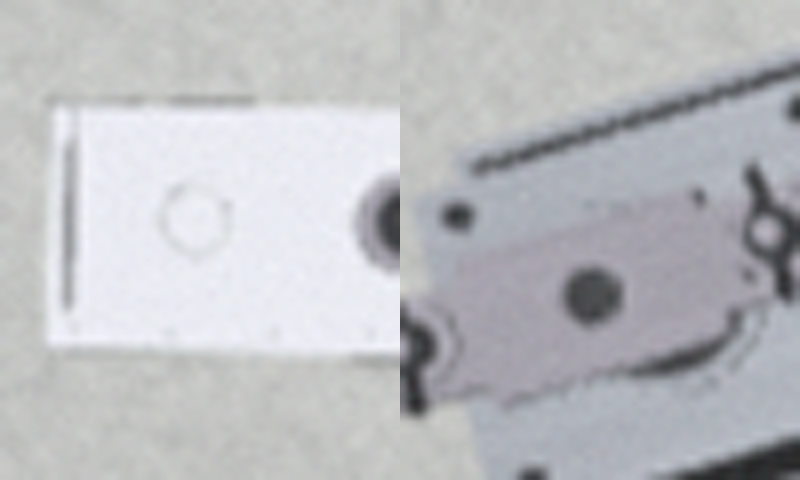

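The bar hole at (592,297) in the right half is now dark, so the adapter has left. The empty rack hole, at (196,220) in the top crop, matches the pose where I picked the drift up to about 1 mm. Moving over it.

Call:
step_arm:
  deltas:
    - [-0.002,-0.085,0,0,0,0,1]
    - [0,-0.09,0,0,0,0,1]
    - [0,-0.09,0,0,0,0,1]
    - [0,-0.065,0,0,0,0,1]
    - [0,-0.0325,0,0,0,0,1]

```text
clock: 17.07
tcp_pos: [0.4762, -0.1814, 0.2792]
tool_rot: [[-0.001, -0.0, 1.0], [-1.0, -0.001, -0.001], [0.001, -1.0, -0.0]]
wrist_force: [-0.2, -0.7, -1.2]
finger_gap: 0.0172
```

Call:
step_arm:
  deltas:
    - [0,0,-0.09,0,0,0,1]
    - [0,0,-0.09,0,0,0,1]
    - [0,0,-0.025,0,0,0,1]
    - [0,0,0,0,0,0,1]
    - [0,0,0,0,0,0,1]

```text
clock: 17.48
tcp_pos: [0.4764, -0.1784, 0.1976]
tool_rot: [[0.002, -0.0, 1.0], [-1.0, 0.001, 0.002], [-0.001, -1.0, -0.0]]
wrist_force: [0.9, -0.6, -1.2]
finger_gap: 0.0175
```

```bash
python3 - <<'E'
from rig import status,camera,tip_of
import cv2,numpy as np
from h import *
s=status.read_state();T=s["tcp_pos"];print({k:np.round(s[k],4).tolist() for k in ["clock","tcp_pos","tool_rot","wrist_force","wrist_torque"]})
p=camera("scene");q=camera("top")
e=lambda im,r,k:np.clip(1.4*cv2.resize(im[r[0]:r[1],r[2]:r[3]],None,fx=k,fy=k,interpolation=cv2.INTER_CUBIC),0,255).astype("uint8")
cv2.imwrite("pics/s8.png",np.hstack([e(p["pixels"],(200,280,220,290),6),e(q["pixels"],(255,335,325,385),6)]))
E
```

```text
{'clock': 17.4833, 'tcp_pos': [0.4764, -0.1784, 0.1976], 'tool_rot': [[0.0022, -0.0004, 1.0], [-1.0, 0.0006, 0.0022], [-0.0006, -1.0, -0.0004]], 'wrist_force': [0.8953, -0.6476, -1.2335], 'wrist_torque': [-0.0721, -0.0558, -0.0309]}
```

View pics/s8.png

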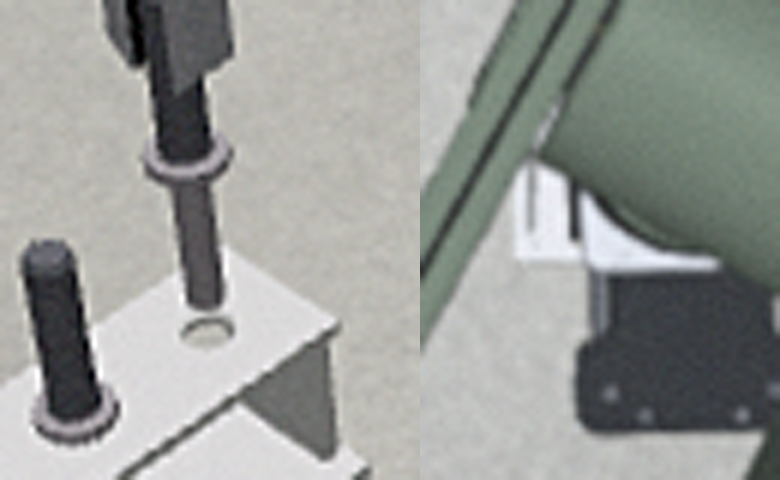

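```bash
python3 - <<'E'
from rig import status,camera
import numpy as np,cv2
from h import *
p=camera("scene");T=status.read_state()["tcp_pos"];print(T)
f=lambda X:np.round((proj(p,X)+.5-[220,200])*6-.5,1)
tip=np.array([T[0],T[1],T[2]-.105])
print("tip",f(tip),"collar",f(tip+[0,0,.064]),"hole",f([.4757,-.1797,.08]))
for d in ([.001,0,0],[0,.001,0],[0,0,.001]): print(f(tip+d)-f(tip))
e=np.clip(1.4*cv2.resize(p["pixels"][230:270,235:275],None,fx=15,fy=15,interpolation=cv2.INTER_CUBIC),0,255).astype("uint8")
cv2.imwrite("pics/s9.png",e)
f=lambda X:np.round((proj(p,X)+.5-[235,230])*15-.5,1)
print("tip",f(tip),"hole",f([.4757,-.1797,.08]))
E
```

```text
[ 0.47790871 -0.17975319  0.19995084]
tip [204.6 300.4] collar [185.1 160.8] hole [204.8 328.5]
[2.  1.2]
[ 2.1 -1.5]
[-0.3 -2.1]
tip [287.3 301.7] hole [287.7 372.1]
```

View pics/s9.png

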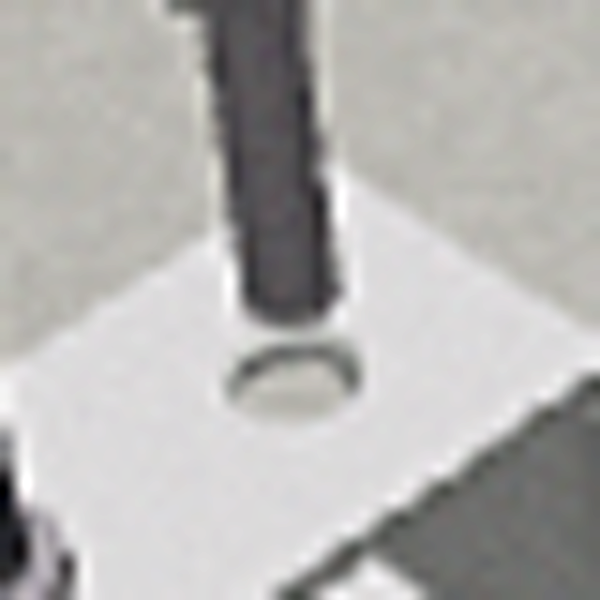

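The nose at (290,308) is about 15 mm above the hole at (295,382). Compared with the predictions, the drift needs about -1.2 mm in x, and then it can go in.

Call:
step_arm:
  deltas:
    - [-0.003,0,-0.01,0,0,0,1]
    - [0,0,-0.0125,0,0,0,1]
    - [0,0,-0.0125,0,0,0,1]
    - [0,0,-0.0075,0,0,0,1]
    - [0,0,0,0,0,0,1]

```text
clock: 18.05
tcp_pos: [0.4744, -0.1791, 0.1792]
tool_rot: [[0.001, -0.001, 1.0], [-1.0, 0.001, 0.001], [-0.001, -1.0, -0.001]]
wrist_force: [-0.3, -0.6, -1.2]
finger_gap: 0.0172
```

Call:
step_arm:
  deltas:
    - [0,0,-0.005,0,0,0,1]
    - [0,0,-0.005,0,0,0,1]
    - [0,0,0,0,0,0,1]

```text
clock: 18.3
tcp_pos: [0.4746, -0.1792, 0.1757]
tool_rot: [[0.001, -0.001, 1.0], [-1.0, 0.0, 0.001], [-0.0, -1.0, -0.001]]
wrist_force: [0.0, -0.6, -1.1]
finger_gap: 0.0172
```

Call:
step_arm:
  deltas:
    - [0.004,-0.001,-0.01,0,0,0,1]
    - [0,0,-0.015,0,0,0,1]
    - [0,0,-0.015,0,0,0,1]
    - [0,0,-0.015,0,0,0,1]
    - [0,0,0,0,0,0,1]

```text
clock: 18.72
tcp_pos: [0.4752, -0.179, 0.1522]
tool_rot: [[0.001, -0.003, 1.0], [-1.0, 0.002, 0.001], [-0.002, -1.0, -0.003]]
wrist_force: [-0.3, 0.2, -0.9]
finger_gap: 0.0173
```

Call:
step_arm:
  deltas:
    - [0,0,-0.015,0,0,0,1]
    - [0,0,-0.015,0,0,0,1]
    - [0,0,-0.015,0,0,0,1]
    - [0,0,-0.01,0,0,0,1]
    - [0,0,0,0,0,0,1]

```text
clock: 19.13
tcp_pos: [0.4756, -0.1793, 0.1308]
tool_rot: [[0.001, -0.002, 1.0], [-1.0, 0.001, 0.001], [-0.001, -1.0, -0.002]]
wrist_force: [-0.3, 0.4, -2.2]
finger_gap: 0.017
```

Call:
step_arm:
  deltas:
    - [0,0,-0.01,0,0,0,1]
    - [0,0,-0.005,0,0,0,1]
    - [0,0,-0.005,0,0,0,1]
    - [0,0,0,0,0,0,1]

```text
clock: 19.47
tcp_pos: [0.4763, -0.1797, 0.1239]
tool_rot: [[0.001, -0.001, 1.0], [-1.0, 0.0, 0.001], [-0.0, -1.0, -0.001]]
wrist_force: [0.2, -0.2, -0.9]
finger_gap: 0.017
```

Call:
step_arm:
  deltas:
    - [0,0,-0.0025,0,0,0,1]
    - [0,0,-0.0025,0,0,0,1]
    - [0,0,0,0,0,0,1]

```text
clock: 19.72
tcp_pos: [0.4765, -0.1798, 0.1222]
tool_rot: [[0.001, -0.0, 1.0], [-1.0, 0.0, 0.001], [-0.0, -1.0, -0.0]]
wrist_force: [0.3, 0.8, -2.5]
finger_gap: 0.0171
```

Call:
step_arm:
  deltas:
    - [0,0,-0.0025,0,0,0,1]
    - [0,0,-0.0025,0,0,0,1]
    - [0,0,0,0,0,0,1]
    - [0,0,0,0,0,0,1]

```text
clock: 20.05
tcp_pos: [0.4767, -0.1799, 0.1209]
tool_rot: [[0.001, 0.0, 1.0], [-1.0, -0.0, 0.001], [0.0, -1.0, 0.0]]
wrist_force: [-2.0, 0.6, 3.3]
finger_gap: 0.0171
```

The collar is seated: about 4 N of contact at the same TCP height as at pick-up. Releasing.

Call:
step_arm:
  deltas:
    - [0,0,0,0,0,0,0]
    - [0,0,0,0,0,0,0]
    - [0,0,0,0,0,0,0]
    - [0,0,0,0,0,0,0]
    - [0,0,0,0,0,0,0]

```text
clock: 20.47
tcp_pos: [0.4764, -0.1797, 0.12]
tool_rot: [[0.001, -0.0, 1.0], [-1.0, 0.0, 0.001], [-0.0, -1.0, -0.0]]
wrist_force: [0.6, -0.5, -1.0]
finger_gap: 0.0469
```

Call:
step_arm:
  deltas:
    - [0,0,0,0,0,0,0]
    - [0,0,0,0,0,0,0]
    - [0,0,0,0,0,0,0]
    - [0,0,0,0,0,0,0]
    - [0,0,0,0,0,0,0]

```text
clock: 20.88
tcp_pos: [0.4765, -0.1798, 0.1203]
tool_rot: [[0.001, 0.0, 1.0], [-1.0, -0.0, 0.001], [0.0, -1.0, 0.0]]
wrist_force: [-1.0, -0.5, 0.8]
finger_gap: 0.0806
```

Call:
step_arm:
  deltas:
    - [0,0,0.01,0,0,0,0]
    - [0,0,0.04,0,0,0,0]
    - [0,0,0.08,0,0,0,0]
    - [0,0,0.08,0,0,0,0]
    - [0,0,0.06,0,0,0,0]

```text
clock: 21.3
tcp_pos: [0.4771, -0.1801, 0.2311]
tool_rot: [[0.001, 0.002, 1.0], [-1.0, -0.001, 0.001], [0.001, -1.0, 0.002]]
wrist_force: [1.2, -0.2, 0.9]
finger_gap: 0.0939
```

Call:
step_arm:
  deltas:
    - [-0.04,0.06,0,0,0,0,0]
    - [-0.04,0.08,0,0,0,0,0]
    - [-0.04,0.08,0,0,0,0,0]
    - [0,0.05,0,0,0,0,0]
    - [0,0,0,0,0,0,0]

```text
clock: 21.72
tcp_pos: [0.4276, -0.0688, 0.2287]
tool_rot: [[0.004, 0.001, 1.0], [-1.0, 0.001, 0.004], [-0.001, -1.0, 0.001]]
wrist_force: [0.3, 0.1, -0.1]
finger_gap: 0.0938
```

```bash
python3 - <<'E'
from rig import status,camera,tip_of,masks_of
import cv2,numpy as np
s=status.read_state();print({k:np.round(s[k],4).tolist() for k in ["clock","tcp_pos","wrist_force","finger_gap"]})
ims=[]
for n,rs in dict(scene=((150,330,170,370),(130,220,310,410)),top=((240,330,330,430),(250,340,130,230))).items():
    p=camera(n)
    cv2.imwrite(f"pics/{n}9.png",p["pixels"])
    for i,r in enumerate(rs):
        cv2.imwrite(f"pics/{n}9_{i}.png",np.clip(1.6*cv2.resize(p["pixels"][r[0]:r[1],r[2]:r[3]],(600,540),interpolation=cv2.INTER_CUBIC),0,255).astype("uint8"))
    w=lambda c:np.round(p["R"].T@(np.array(c)-p["t"]),4).tolist()
    for q in ["drift_long","drift_mid","drift_short","adapter","adapter_mid","rack_hole0"]:
        print(n,q,[(round(d["score"],2),w(d["centre"])) for d in tip_of(q,p)[:3]])
E
```

```text
{'clock': 21.7167, 'tcp_pos': [0.4276, -0.0688, 0.2287], 'wrist_force': [0.2947, 0.0887, -0.1117], 'finger_gap': 0.0938}
scene drift_long [(0.74, [0.4729, -0.1803, 0.0821])]
scene drift_mid [(0.84, [0.4753, -0.2998, 0.0822])]
scene drift_short [(0.54, [0.4731, -0.2436, 0.0813])]
scene adapter [(0.64, [0.4624, 0.2317, 0.0559]), (0.19, [0.7039, 0.008, 0.0034])]
scene adapter_mid [(0.69, [0.474, -0.2403, 0.0807]), (0.42, [0.7233, -0.2711, -0.0005])]
scene rack_hole0 [(0.78, [0.4705, -0.241, 0.0801]), (0.73, [0.4755, -0.1788, 0.0812]), (0.71, [0.4752, -0.3002, 0.0784])]
top drift_long [(0.53, [0.4747, -0.1756, 0.0774])]
top drift_mid [(0.59, [0.4748, -0.2988, 0.0826])]
top drift_short [(0.52, [0.4728, -0.2415, 0.0789])]
top adapter []
top adapter_mid []
top rack_hole0 [(0.91, [0.4676, -0.3019, 0.0762]), (0.91, [0.4701, -0.2386, 0.0784]), (0.81, [0.4737, -0.1791, 0.0768])]
```

View pics/scene9_0.png

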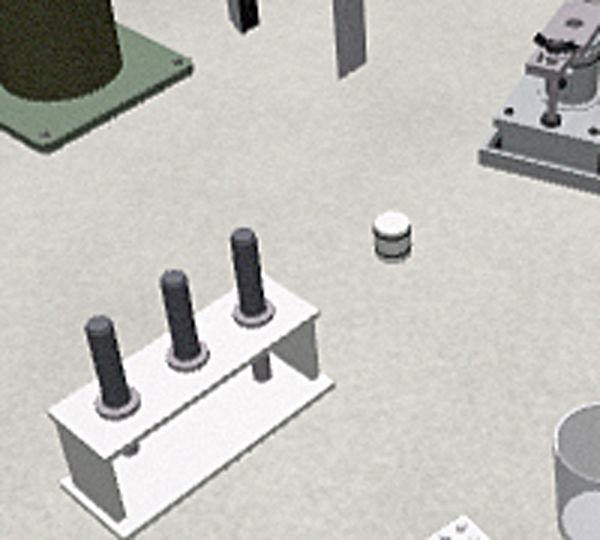

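View pics/scene9_1.png

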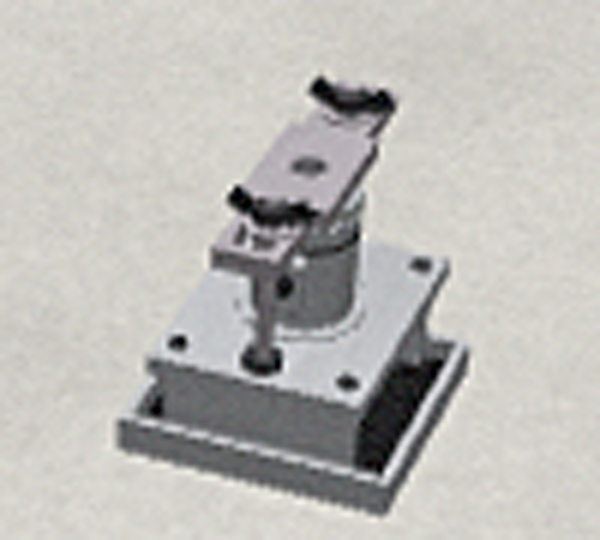

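View pics/top9_1.png

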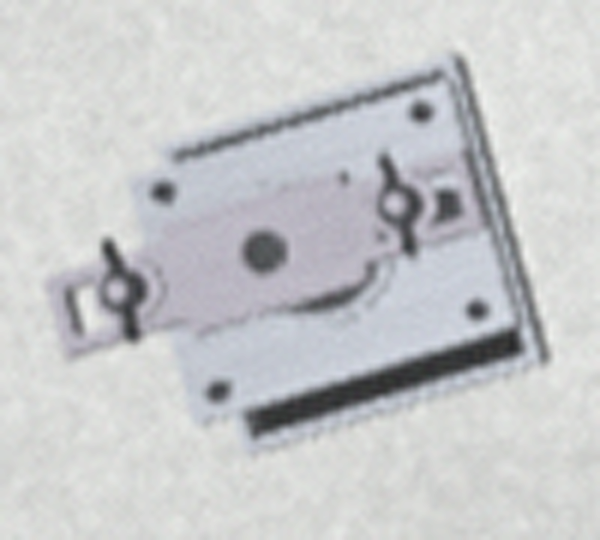

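View pics/top9_0.png

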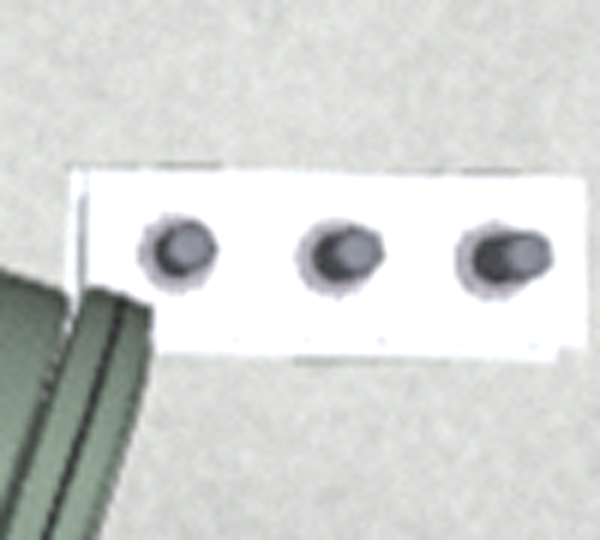

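The drift is back upright in its hole with its collar on the plate. In the scene crop it shows at (253,313) with its long shank visible below. The other two drifts and the bystanders are where they were, and the bar hole is dark. The gripper is clear of everything.

```bash
python3 - <<'E'
from rig import ticket
print(ticket.close_job())
E
```

```text
the job is handed in; nothing more can be done
None
```

I pressed the adapter out with the long drift and hung the drift back in its own rack hole. I never saw the adapter in the tray directly, because the plate hides it. I handed in at about 22 s of the 72 s allowed.

**Pressing:** the nose went through the clamp bar's hole without touching, and the adapter moved under about 7–12 N. The resistance fell off just before the collar met the bar. The collar then bore on the bar with about 19 N, below the 45 N limit.

**Last checks:**
- **Drift:** the cameras show the long drift released and upright in its hole, with its collar on the plate.
- **Everything else:** the other two drifts and the bystanders near the rack and stand looked unmoved. I didn't re-measure the bystanders after the final move.
- **Robot:** the open gripper is clear of everything.
- **Adapter:** the evidence that it dropped is the fall in force, the full 64 mm stroke, and the white spot in the bar hole turning dark. The network did not find it in the tray. Its final "adapter" hit (score 0.64) was at the bucket's mouth height, 56 mm up, which doesn't fit a dropped adapter. I took it for the bucket.

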